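# Dip the pump's oil gauge and present it for reading

### The job

Check the pump's oil level: take the gauge rod from its cradle, slide it tip first down the pump's slanting guide tube until the collar stops on the rim, then draw it right out. Finish still holding the rod: level and still, its tip over the white tile and about a hand's width (10 cm) above it, touching nothing but the gripper. Do not touch the tile with the rod, and leave the other things on the bench where they are.

Things in the scene. Friction and masses are not known exactly. Their poses are not given: they have to be found in the camera images.
- gauge: gauge rod, 187 mm long, 80 g: round steel rod (9 mm diameter, 90 mm long), steel collar disc (30 mm diameter, 8 mm thick), black square grip bar (16 x 16 mm, 89 mm). Origin on its axis in the grip, the place to grasp. x axis: along the rod from tip to grip end; z: up at the start. It starts level in the cradle, axis 58 mm above the bench, tip roughly towards the robot, and lifts straight up out.
- gauge_tip (a point): centre of the rod's tip end face, 135 mm from the gauge's origin along its -x; two dark level rings lie 14 and 32 mm from it; axes as the gauge
- gauge_collar (a point): centre of the collar's face that looks to the tip: 45 mm from the gauge origin along its -x, 90 mm from the tip; axes as the gauge
- cradle: fixed grey plastic cradle: base 175 x 44 mm, 10 mm thick, with two notched posts (8 mm thick, 40 mm wide, up to 64 mm high), one under the thin rod 105 mm towards the tip, one under the grip's end 39 to 47 mm beyond the origin; nothing stands beside the grip at the origin. Origin on the bench straight below the gauge's origin; x axis parallel to the gauge's at the start.
- pump: fixed bench pump: grey oil case (140 x 120 mm, 128 mm high, inlet port on it to 155 mm) with a dark motor on its left side (+y). Origin on the bench straight below the guide tube's mouth; x axis level from the case towards the mouth, away from the robot; the case begins 65 mm behind the origin (-x).
- guide_mouth (a point): centre of the open mouth of the pump's steel guide tube, 125 mm above the bench. z axis: out of the tube along its axis, 35 degrees above the horizontal, in the direction of the pump's x. Bore 14 mm, flaring over the last 15 mm to 25 mm at the mouth; rim 31 mm outside diameter; 110 mm deep and open, so the rod slides in until its collar meets the rim, a rigid stop.
- tile_top (a point): centre of the top face of the square white reading tile, 120 x 120 mm, 8 mm thick, on a 136 mm square dark rubber pad, fixed flat on the bench; x and y axes along its edges, z up
- dish: bystander, loose, not part of the job: shallow round glass dish, 90 mm across, 16 mm high; origin at the centre of its underside
- amber: bystander, loose, not part of the job: small amber glass bottle, 60 mm across, about 130 mm high; origin at the centre of its underside
- beaker: bystander, loose, not part of the job: glass beaker, 72 mm across, 90 mm high; origin at the centre of its underside
- stopper: bystander, loose, not part of the job: small tapered rubber stopper, 40 mm across, 28 mm high; origin at the centre of its underside
- wrench: bystander, loose, not part of the job: steel spanner lying on the bench, 170 mm long; origin at its middle on its underside
- rack: bystander, loose, not part of the job: white tube rack with glass tubes, 60 x 140 mm, 96 mm high; origin at the centre of its underside
Things that resemble listed ones, but are neither listed nor needed, are in the scene too. Of the things that look like the part that bears tile_top, the middle-sized one is meant.

How it is judged:
By the outcome, as a careful person would: the job done as asked, in the order asked, and still so for the second after the job is handed in, while the arm keeps its last pose, push and grip.
It also fails if it takes over 48 s, if anything falls off the work surface, if the arm or the gripper's body presses on something with over 40 N, if the wrist force passes 120 N, or if a joint passes its speed limit or range.

### The arm

A 6-joint arm with a two-finger parallel gripper is mounted at the origin on the work surface. World frame = base frame: x ahead of the robot, y to its left, z up, the work surface at z = 0. Lengths are in m, angles in degrees, forces in N, time in s.
With the tool pointing down it reaches from about 0.4 to 0.825 m from the base axis. Payload 7 kg.
Tool frame: the origin (TCP) lies midway between the tips of the shut fingers; the grasp point (between the pads) lies 19 mm behind it; z points along the fingers, y is the direction in which the jaws open and shut (so a half turn about z gives the same grasp; the last joint's range is limited). The gripper opens to 88 mm and grips with 3 to 60 N. Pads are 19 mm wide; open, the fingers measure 130 mm over their backs; the gripper's body (78 mm by 193 mm) begins 47 mm behind the grasp point.
Start: joints at [-55.972, 20.546, 0.682, 0, -70.136, -16.507], TCP at [0.203, -0.644, 0.227] pointing down, gripper open.
Joint ranges: [-176.03, 176.03], [-82.01, 121.73], [-58.28, 71.71], [-173.87, 95.51], [-174.79, -0.11], [-173.66, 173.66]. Speed limits (degrees/s): [136.94, 136.94, 172.46, 180, 180, 180].

### API

Orientations are given as a 3x3 rotation matrix whose columns are the frame's x, y, z axes.
In Python, from rig import robot gives the robot as it stands. Calls block until the motion is done:
- robot.goto(position, orientation): joint-space move of the TCP to a pose.
- robot.servo_line(position, ori=None, speed=0.15): straight line of the TCP; ori=None keeps the orientation; speed is the mean speed in m/s.
- robot.movej(angles): joint-space move.
- robot.move_gripper(opening): opening from 0.0 (shut) to 1.0 (fully open); the grip force is fixed at half the most; returns when the fingers have stopped.
- robot.dwell(seconds).
- robot.ik(position, orientation): joint angles nearest the present ones, or None.
- robot.grab_frame(name): name is "scene" or "top" or "wrist"; returns (picture, depth): 384x512x3 uint8, red, green, blue; 384x512 float32, m along the optical axis (not along the pixel's ray), 0 where there is no reading.
- robot.camera_info(name): a dict with "vfov" (degrees; the focal length in pixels is half the picture's height over the tangent of half this angle, whatever the lens; pixels are square), "cx", "cy" (the principal point, pixels), "k1" (the pictures are not rectified: a ray, as slopes to the right and down, at radius r is drawn at 1 + k1 r^2 times it, then the intrinsics apply), "view" (4x4, takes a point from world to camera coordinates); the wrist camera has in their place "T_tool_cam" (4x4, takes a point from camera to tool coordinates, whose origin is the TCP and whose axes are the flange's). Camera axes: x right, y down, z forward; pixel columns grow to the right and rows downward; lengths in m; the calibration is good to about 2 mm. A picture is of the moment at which its call begins: read the wrist's pose just before it. camera_info takes no time and is no camera call.
A pose or a line that the arm cannot do raises robot.Unreachable and nothing moves.
- robot.job_done(): hands the job in, once; it reports no verdict.
Readings, each from a call of its own:
- robot.read_t(): time.
- robot.read_qpos(): joint angles.
- robot.read_qvel(): joint speeds.
- robot.read_effort(): joint torques, N m.
- robot.read_position(): TCP position.
- robot.read_tcp_rot(): TCP orientation.
- robot.read_force(): force on the tool from outside, world axes, zero at the start.
- robot.read_ft_torque(): the same for the moment, N m.
- robot.read_grip_width(): opening from 0.0 (shut) to 1.0 (fully open).
Only numpy, scipy, OpenCV 4.12 (cv2) and the standard library are available. Lean on these libraries where they do the work, as an engineer would, in place of code of your own. Each camera call takes 0.05 s, during which the arm holds its last target.

## Working session

There is one attempt and no reset: what is moved stays moved. The work goes in short steps, each a Python script; the robot and the scene stay as the last script left them, time stands still between calls to the robot, and variables do not carry over. Pictures are saved under pics/ and viewed, and the job is handed in when it is done.

```bash
ls; mkdir -p pics; python3 - <<'E'
from rig import robot
import cv2,numpy as np,pickle
d={}
for n in ["scene","top","wrist"]:
    p=robot.read_position();R=robot.read_tcp_rot()
    im,dep=robot.grab_frame(n); ci=robot.camera_info(n)
    d[n]=(im,dep,ci,p,R)
    cv2.imwrite(f"pics/{n}0.png",cv2.cvtColor(im,cv2.COLOR_RGB2BGR))
    print(n,ci)
pickle.dump(d,open("f0.pkl","wb")); print(robot.read_t(),robot.read_tcp_rot())
E
```

```text
pics
scene {'vfov': 45.286610106675695, 'cx': 261.4676702224366, 'cy': 199.50127831675346, 'k1': 0.011285412524551543, 'view': array([[ 0.24684828,  0.96902308, -0.00775924, -0.14380296],
       [ 0.63621984, -0.16809947, -0.75297204, -0.20694097],
       [-0.7309516 ,  0.18093327, -0.65800677,  1.64676096],
       [ 0.        ,  0.        ,  0.        ,  1.        ]])}
top {'vfov': 49.6863223806219, 'cx': 248.16151361459328, 'cy': 194.67487899832497, 'k1': -0.10001322515169328, 'view': array([[-0.00806236, -0.99991069,  0.01065902,  0.02424964],
       [-0.99532405,  0.00699841, -0.09633828,  0.47159053],
       [ 0.09625508, -0.01138589, -0.99529158,  1.39157014],
       [ 0.        ,  0.        ,  0.        ,  1.        ]])}
wrist {'vfov': 66.70233922576948, 'cx': 255.31742947457687, 'cy': 191.86973060057167, 'k1': 0.01921957647525921, 'T_tool_cam': array([[ 1.08358042e-04, -9.54460934e-01, -2.98335908e-01,
         8.05795931e-02],
       [ 9.99998429e-01,  6.31187426e-04, -1.65613946e-03,
         5.98876170e-04],
       [ 1.76902629e-03, -2.98335260e-01,  9.54459503e-01,
        -1.58379006e-01],
       [ 0.00000000e+00,  0.00000000e+00,  0.00000000e+00,
         1.00000000e+00]])}
0.15 [[-9.53628788e-01 -3.00984891e-01 -4.79103655e-04]
 [-3.00985255e-01  9.53628072e-01  1.17311398e-03]
 [ 1.03797111e-04  1.26291840e-03 -9.99999197e-01]]
```

View pics/scene0.png

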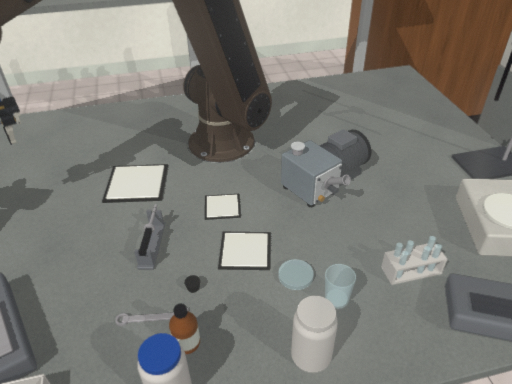

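View pics/top0.png

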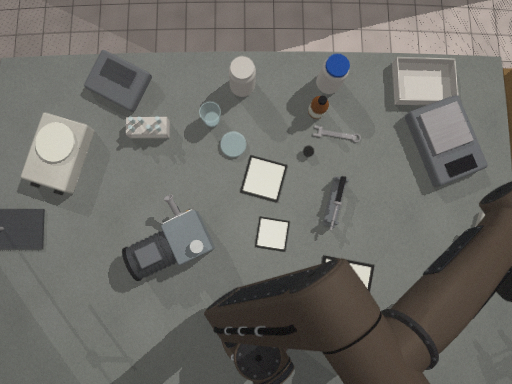

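View pics/wrist0.png

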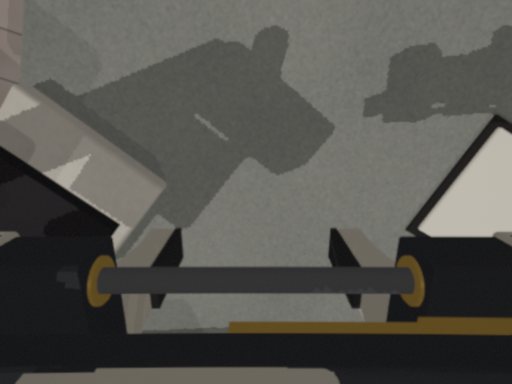

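The scene view shows three white tiles: large at (136,183), small at (223,206) and middle at (246,250), which is (264,178) in the top view. The gauge in its cradle is at (149,238) in scene and (338,200) in top. The pump is at (312,172) and (187,238), with its tube at (343,183) in scene and (173,207) in top. I'll zoom in and set up the ray code.

```bash
cat > h.py <<'E'
import numpy as np,cv2
def K(ci):
    f=192/np.tan(np.radians(ci['vfov'])/2)
    return f
def camT(ci,p=None,R=None):
    """camera-to-world 4x4"""
    if 'view' in ci: return np.linalg.inv(ci['view'])
    T=np.eye(4);T[:3,:3]=R;T[:3,3]=p
    return T@ci['T_tool_cam']
def slope(ci,uv):
    uv=np.atleast_2d(np.asarray(uv,float));f=K(ci)
    d=(uv-[ci['cx'],ci['cy']])/f; s=d.copy()
    for _ in range(20): s=d/(1+ci['k1']*(s**2).sum(1,keepdims=True))
    return s
def rays(ci,uv,p=None,R=None):
    T=camT(ci,p,R); s=slope(ci,uv)
    d=np.c_[s,np.ones(len(s))]@T[:3,:3].T
    return T[:3,3],d          # d has unit depth along optical axis
def onplane(ci,uv,z,p=None,R=None):
    o,d=rays(ci,uv,p,R); return o+d*((z-o[2])/d[:,2])[:,None]
def pts(ci,dep,uv,p=None,R=None):
    uv=np.atleast_2d(uv).astype(int); o,d=rays(ci,uv,p,R)
    return o+d*dep[uv[:,1],uv[:,0]][:,None]
def proj(ci,X,p=None,R=None):
    T=np.linalg.inv(camT(ci,p,R)); X=np.atleast_2d(X)
    c=X@T[:3,:3].T+T[:3,3]; s=c[:,:2]/c[:,2:]
    return s*(1+ci['k1']*(s**2).sum(1,keepdims=True))*K(ci)+[ci['cx'],ci['cy']]
def tri(obs):
    """obs: list of (o,d); returns point and residual"""
    A=np.zeros((3,3));b=np.zeros(3)
    for o,d in obs:
        d=d/np.linalg.norm(d);P=np.eye(3)-np.outer(d,d);A+=P;b+=P@o
    X=np.linalg.solve(A,b)
    return X,[np.linalg.norm((np.eye(3)-np.outer(d,d)/(d@d))@(X-o)) for o,d in obs]
E
python3 - <<'E'
import pickle,cv2,numpy as np
from h import *
d=pickle.load(open("f0.pkl","rb"))
# tiles
for n in ["scene","top"]:
    im,dep,ci,_,_=d[n]
    m=((im.min(2)>190)).astype(np.uint8)
    for c in cv2.findContours(m,0,2)[0]:
        if cv2.contourArea(c)<300: continue
        r=cv2.minAreaRect(c); X=onplane(ci,c[:,0,:],.008)[:,:2].astype(np.float32)
        r2=cv2.minAreaRect(X*1000); print(n,np.round(r[0]),np.round(r2[0],1),np.round(r2[1]),round(r2[2],1))
def crop(n,x,y,w,h,s):
    im=d[n][0][y:y+h,x:x+w]; return cv2.resize(cv2.cvtColor(im,cv2.COLOR_RGB2BGR),None,fx=s,fy=s,interpolation=cv2.INTER_CUBIC)
a=np.hstack([crop("top",310,165,60,75,6),crop("scene",120,195,60,75,6)]);cv2.imwrite("pics/c_gauge.png",a)
a=np.hstack([crop("top",120,185,100,100,4),crop("scene",270,120,100,100,4)]);cv2.imwrite("pics/c_pump.png",a)
E
```

```text
scene [244. 249.] [533.6 -34.8] [116. 117.] 75.3
scene [222. 205.] [345.2 -61.2] [90. 92.] 80.7
scene [498. 210.] [562.  723.4] [ 74. 157.] 53.6
scene [134. 182.] [ 161.  -306.3] [155. 159.] 78.4
scene [87. 37.] [-1136.6  -484.2] [901. 754.] 89.3
scene [295.  22.] [-1037.2   610.1] [657. 663.] 74.3
top [272. 233.] [339.6 -60. ] [89. 91.] 80.6
top [263. 178.] [531.2 -32.8] [115. 116.] 74.2
top [ 54. 141.] [669.5 709.9] [138. 136.] 46.1
```

View pics/c_gauge.png

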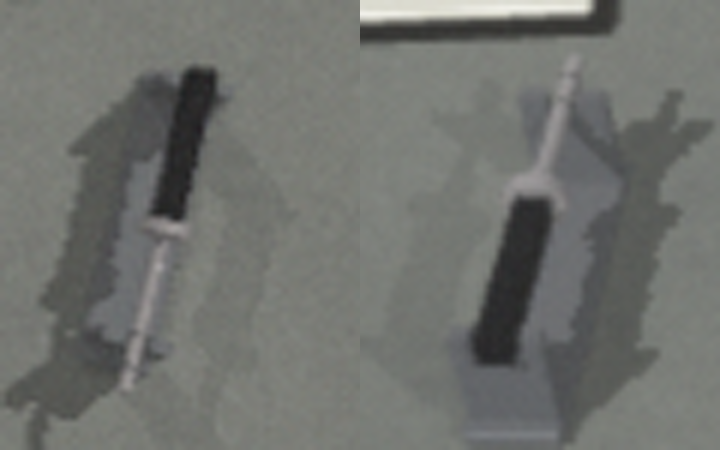

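View pics/c_pump.png

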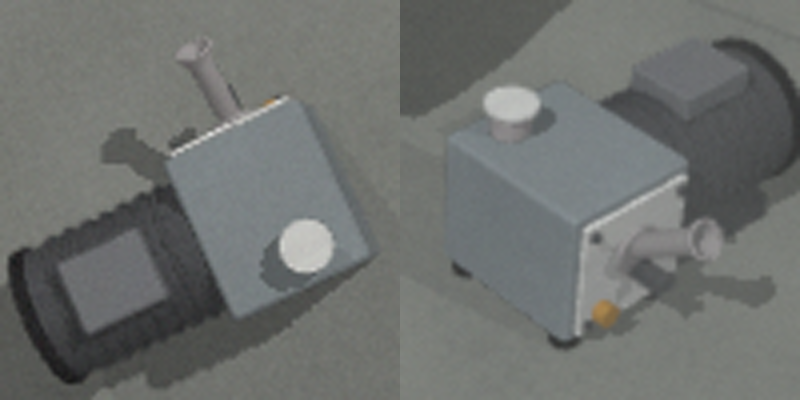

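The crops show the gauge tip at top (331.2,229.5) and scene (155.8,204.5). The tube mouth is at top (168.7,197.5) and scene (346.3,180). The middle tile measures about 116 mm, so it is the meant one. Next I triangulate.

```bash
python3 - <<'E'
import pickle,cv2,numpy as np
from h import *
from rig import robot
d=pickle.load(open("f0.pkl","rb"))
def t(a,b):
    o=[];
    for n,uv in (("top",a),("scene",b)):
        O,D=rays(d[n][2],uv); o.append((O,D[0]))
    X,r=tri(o); return X,np.round(r,4)
tip=t((331.2,229.5),(155.8,204.5));print("tip",tip)
end=t((343.7,176.5),(142.3,253.0));print("end",end)
m=t((168.7,197.5),(346.3,180));print("mouth",m)
print("collar",t((337.5,202.8),(149,226.5)))
for n,uv in (("top",(331,229)),("top",(337,190)),("top",(338,203)),("top",(264,178)),("scene",(245,250)),("top",(272,233)),("top",(169,198)),("top",(187,240))):
    print(n,uv,pts(d[n][2],d[n][1],uv))
u=end[0]-tip[0];print(np.linalg.norm(u),u/np.linalg.norm(u))
# pump case top edges via front edge line pixels at z=.128: left(163,223.5) right (191.5,209.5)
a=onplane(d["top"][2],[(162.5,224),(192.5,209.5),(213,248.5),(179.5,264.5),(196.7,246.5)],.128);print(a)
E
```

```text
tip (array([ 0.35043977, -0.25166771,  0.05878097]), array([0.0018, 0.0018]))
end (array([ 0.52770721, -0.29935272,  0.05771013]), array([0.0017, 0.0017]))
mouth (array([0.45557469, 0.2758274 , 0.12051506]), array([0.0016, 0.0016]))
collar (array([ 0.4388177 , -0.27541248,  0.06130166]), array([0.001, 0.001]))
top (331, 229) [[ 0.35183906 -0.2520712   0.06273079]]
top (337, 190) [[ 0.48235815 -0.27757143  0.05452078]]
top (338, 203) [[ 0.43711076 -0.27530898  0.07363312]]
top (264, 178) [[ 0.52978346 -0.03440834  0.0152612 ]]
scene (245, 250) [[ 0.54068595 -0.03500218  0.00931177]]
top (272, 233) [[ 0.34088408 -0.060116    0.00592396]]
top (169, 198) [[0.45222147 0.27082678 0.13421103]]
top (187, 240) [[0.32057025 0.21355782 0.13366829]]
0.1835721994886073 [ 0.96565515 -0.25976162 -0.00583333]
[[0.37090866 0.2917609  0.128     ]
 [0.41595181 0.19736596 0.128     ]
 [0.29360697 0.13297661 0.128     ]
 [0.24447909 0.23762447 0.128     ]
 [0.30011429 0.18391069 0.128     ]]
```

```bash
cat >> h.py <<'E'
def ori_for(u,tilt_deg=0):
    """tool orientation with tool x = -u (towards rod tip); u rod direction tip->grip"""
    u=np.array(u,float);u/=np.linalg.norm(u)
    h=np.array([u[0],u[1],0]);h/=np.linalg.norm(h)
    y=np.cross([0,0,-1],-h)          # level
    z=np.cross(-u,y)
    return np.c_[-u,y,z]
E
python3 - <<'E'
import pickle,cv2,numpy as np
from h import *
from rig import robot
R=ori_for([.9657,-.2598,0]);print(R)
c=np.array([.445,-.277,0]);u=-R[:,0];y=R[:,1]
out=[]
for i,(a,b,z) in enumerate([(.075,-.05,.24),(.075,.05,.24)]):
    P=c+a*u+b*y;P[2]=z
    robot.goto(P,R); 
    p=robot.read_position();r=robot.read_tcp_rot();im,dep=robot.grab_frame("wrist")
    out.append((im,dep,robot.camera_info("wrist"),p,r)); cv2.imwrite(f"pics/wg{i}.png",cv2.cvtColor(im,cv2.COLOR_RGB2BGR)); print(p,robot.read_t())
pickle.dump(out,open("f1.pkl","wb"))
a=cv2.imread("pics/wg0.png");b=cv2.imread("pics/wg1.png")
cv2.imwrite("pics/wg.png",cv2.resize(np.vstack([a[:250],b[:250]]),None,fx=1.2,fy=1.2))
E
```

```text
[[-0.96566498  0.25979058  0.        ]
 [ 0.25979058  0.96566498  0.        ]
 [-0.          0.         -1.        ]]
[ 0.50411464 -0.34528811  0.23998884] 1.7667
[ 0.5305081  -0.24789536  0.24015182] 2.3
```

View pics/wg.png

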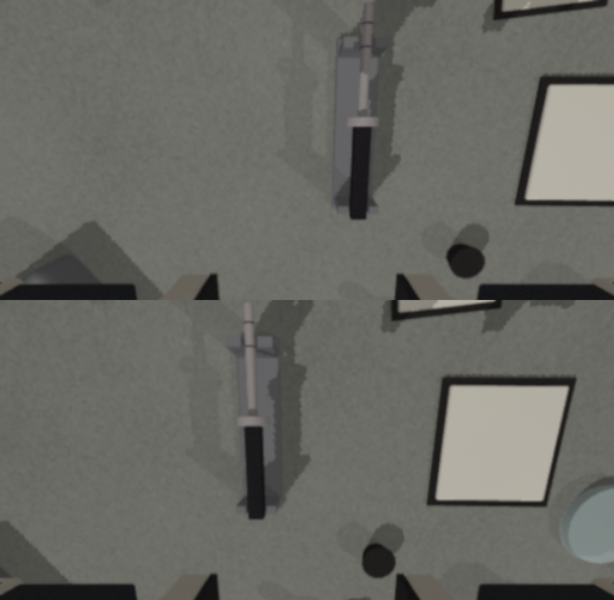

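The gauge runs top to bottom in both pictures, with its collar at (363,122) in view 1 and (252,421) in view 2 (display pixels). The stopper is at (465,260). Next I measure the grip axis from its dark mask and the collar in both views.

```bash
python3 - <<'E'
import pickle,cv2,numpy as np
from h import *
out=pickle.load(open("f1.pkl","rb"))
rows=[]
ims=[]
for im,dep,ci,p,r in out:
    m=((im.max(2)<45)).astype(np.uint8); m[235:]=0
    for c in cv2.findContours(m,0,2)[0]:
        if cv2.contourArea(c)<150: continue
        re=cv2.minAreaRect(c); print(np.round(re[0],1),np.round(re[1],1),round(re[2],1))
        asp=max(re[1])/min(re[1])
        if asp>3 and 150<re[0][0]<350:
            b=cv2.boxPoints(re); b=b[np.argsort(b[:,1])]
            print("top mid",b[:2].mean(0),"bot mid",b[2:].mean(0)); cc=re[0]
    x=int(cc[0]);ims.append(cv2.resize(im[0:190,x-60:x+70],None,fx=3,fy=3,interpolation=cv2.INTER_CUBIC)); print("x0",x-60)
cv2.imwrite("pics/wgc.png",cv2.cvtColor(np.hstack(ims),cv2.COLOR_RGB2BGR))
E
```

```text
[387.5 216.5] [27. 29.] 90.0
[299.4 143.5] [15.1 75.5] 2.5
top mid [301.06732 105.73634] bot mid [297.71295 181.20946]
[470.5 117. ] [106.  81.] 90.0
[458.    7.5] [15. 94.] 90.0
x0 239
[315.5 216.5] [27. 25.] 90.0
[212.3 143.5] [75.4 14.6] 88.1
top mid [211.09183 105.80028] bot mid [213.56216 181.14552]
[417.5 117.4] [121.6 106.5] 0.8
[371.5   8. ] [16. 91.] 90.0
x0 152
```

View pics/wgc.png

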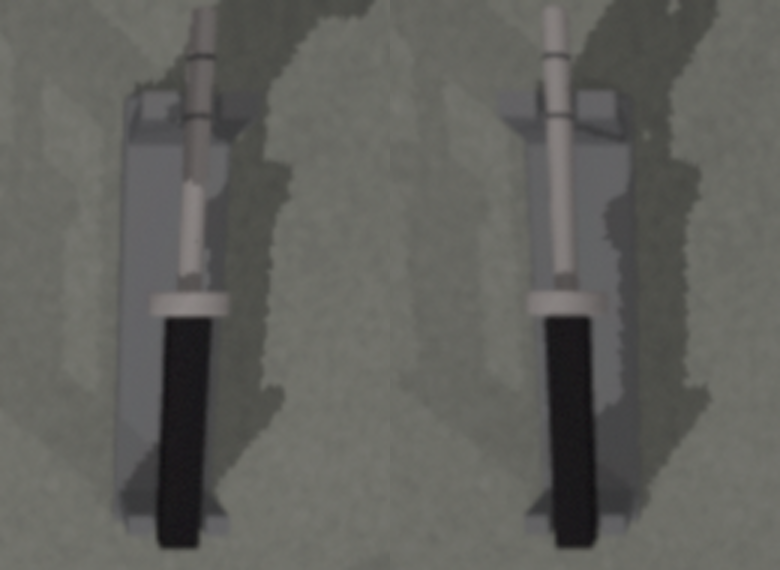

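```bash
python3 - <<'E'
import pickle,numpy as np
from h import *
out=pickle.load(open("f1.pkl","rb"))
def t(a,b):
    o=[]
    for q,uv in zip(out,(a,b)):
        O,D=rays(q[2],uv,q[3],q[4]);o.append((O,D[0]))
    X,r=tri(o);return X
P={k:t(*v) for k,v in dict(tip=((307,2.5),(207,2.5)),ring14=((306,18.7),(207.6,18.3)),ring32=((304.8,38.5),(208.6,38)),gtop=((301.07,105.74),(211.09,105.8)),gend=((297.7,181.2),(213.56,181.15)),stop=((387.5,216.5),(315.5,216.5))).items()}
for k,v in P.items():print(k,np.round(v,4))
for a,b in(("tip","gend"),("tip","gtop"),("ring14","gtop"),("gtop","gend")):
    u=P[b]-P[a];print(a,b,np.linalg.norm(u),np.degrees(np.arctan2(u[1],u[0])))
# tile in wrist view 2 & dark pad
im,dep,ci,p,r=out[1]
import cv2
m=(im.min(2)>140).astype(np.uint8);m[235:]=0
for c in cv2.findContours(m,0,2)[0]:
    if cv2.contourArea(c)<1500: continue
    X=onplane(ci,c[:,0,:],.008,p,r)[:,:2].astype(np.float32)*1000
    print(cv2.minAreaRect(X))
E
```

```text
tip [ 0.3495 -0.2496  0.0587]
ring14 [ 0.363  -0.2533  0.0584]
ring32 [ 0.3801 -0.258   0.0572]
gtop [ 0.4452 -0.2761  0.0571]
gend [ 0.5286 -0.299   0.0606]
stop [ 0.6255 -0.1851  0.0153]
tip gend 0.18580847256015096 -15.428827358400858
tip gtop 0.09927187275574396 -15.51050748037188
ring14 gtop 0.08529145505067588 -15.481440411381268
gtop gend 0.08661402678893709 -15.335145484887347
((531.589111328125, -33.737586975097656), (118.48423767089844, 117.70259857177734), 74.23526763916016)
```

```bash
python3 - <<'E'
import pickle,cv2,numpy as np
from h import *
from rig import robot
a=np.radians(25.5);h=np.array([np.cos(a),np.sin(a),0]);y=np.array([-h[1],h[0],0])
M=np.array([.4556,.2758,.123])
out=[]
ci=robot.camera_info("wrist");T=ci['T_tool_cam']
def pose(cam_target,vpix,dist,t,lat):
    u=np.cos(t)*h-np.array([0,0,np.sin(t)]);R=ori_for(u)
    s=slope(ci,(256,vpix))[0];pc=np.array([s[0],s[1],1])*dist
    pt=T[:3,:3]@pc+T[:3,3]
    return cam_target-R@pt+lat*y,R
for i,(t,lat) in enumerate([(20,-.05),(20,.05)]):
    P,R=pose(M,110,.24,np.radians(t),lat)
    print(np.round(P,3))
    try: robot.goto(P,R)
    except robot.Unreachable as e: print("unreach",e);continue
    p=robot.read_position();r=robot.read_tcp_rot();im,dep=robot.grab_frame("wrist")
    out.append((im,dep,ci,p,r));cv2.imwrite(f"pics/wp{i}.png",cv2.cvtColor(im,cv2.COLOR_RGB2BGR));print(robot.read_t())
pickle.dump(out,open("f2.pkl","wb"))
if out:cv2.imwrite("pics/wp.png",cv2.cvtColor(cv2.resize(np.vstack([o[0][:250] for o in out]),None,fx=1.2,fy=1.2),cv2.COLOR_RGB2BGR))
E
```

```text
[0.568 0.273 0.183]
4.2667
[0.525 0.363 0.183]
4.8
```

View pics/wp.png

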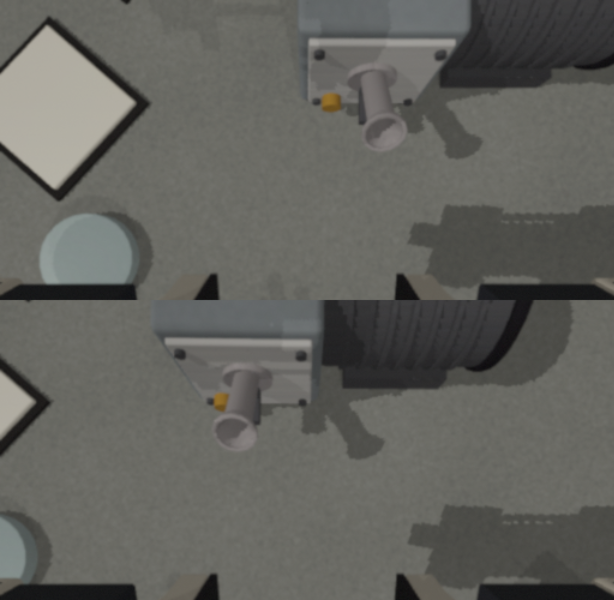

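The mouth shows clearly at display (385,132) and (235,432), so I'll zoom in for the rim ellipses.

```bash
python3 - <<'E'
import pickle,cv2,numpy as np
o=pickle.load(open("f2.pkl","rb"))
a=o[0][0][20:140,245:395];b=o[1][0][20:140,125:275]
cv2.imwrite("pics/wpc.png",cv2.cvtColor(cv2.resize(np.hstack([a[:,40:140],b[:,20:120]]),None,fx=4,fy=4,interpolation=cv2.INTER_CUBIC),cv2.COLOR_RGB2BGR))
cv2.imwrite("pics/wpa.png",cv2.cvtColor(cv2.resize(a,None,fx=5,fy=5,interpolation=cv2.INTER_CUBIC),cv2.COLOR_RGB2BGR))
E
```

```text
(no output)
```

View pics/wpc.png

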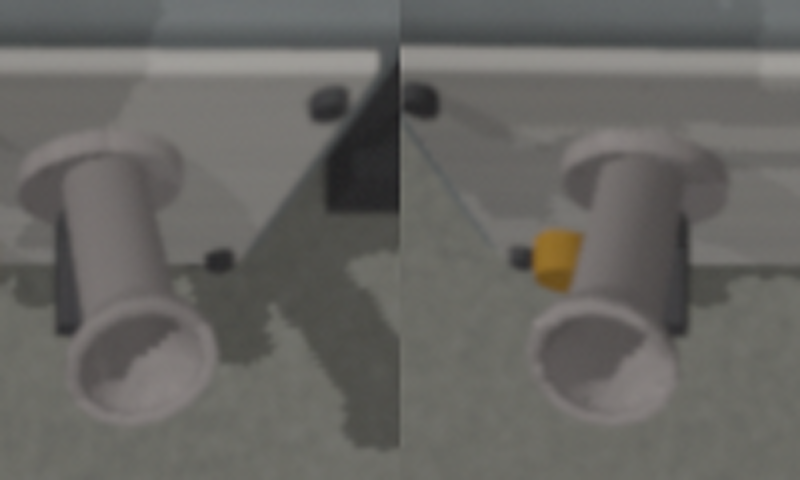

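```bash
python3 - <<'E'
import pickle,numpy as np,cv2
from h import *
out=pickle.load(open("f2.pkl","rb"))
def t(a,b):
    o=[]
    for q,uv in zip(out,(a,b)):
        O,D=rays(q[2],uv,q[3],q[4]);o.append((O,D[0]))
    return tri(o)
A=lambda x,y:(285+(x+.5)/4-.5,20+(y+.5)/4-.5)
B=lambda x,y:(145+(x-400+.5)/4-.5,20+(y+.5)/4-.5)
m,r=t(A(143,360),B(601.8,360));print("mouth",m,r)
f,r=t(A(101,172),B(645,172));print("flange",f,r)
u=m-f;print(np.degrees(np.arctan2(u[1],u[0])),np.degrees(np.arcsin(u[2]/np.linalg.norm(u))),np.linalg.norm(u))
# plate / case top front edge: rows of bright strip from both images, at plane tip
for k,(im,dep,ci,p,R) in enumerate(out):
    g=cv2.cvtColor(im,cv2.COLOR_RGB2GRAY).astype(int)
    rng=range(262,375,3) if k==0 else range(145,260,3)
    pts_=[]
    for c in rng:
        col=g[22:45,c]; dd=np.diff(col); j=dd.argmax();  # dark->bright, subpixel
        a0=dd[max(j-1,0):j+2]; pts_.append((c,22+.5+max(j-1,0)+ (a0*np.arange(len(a0))).sum()/a0.sum()))
    pts_=np.array(pts_);X=onplane(ci,pts_,.122,p,R)
    l=cv2.fitLine(X[:,:2].astype(np.float32),cv2.DIST_HUBER,0,.001,.001).ravel();
    print("edge yaw normal",np.degrees(np.arctan2(l[1],l[0]))%180-90,np.round(pts_[[0,-1],1],1),np.round(X[[0,-1]],4))
# dark bolts: upper bolts triangulate
b,r=t(A(328,104),B(401+400-400+0,0)) if 0 else (None,None)
E
```

```text
mouth [0.45592857 0.27708134 0.12646625] [np.float64(5.8719320924279376e-06), np.float64(5.871932092386698e-06)]
flange [0.40027875 0.25107151 0.08052389] [np.float64(1.6837257764505227e-05), np.float64(1.683725776449407e-05)]
25.050625630996727 36.79297702416495 0.07670796862558422
edge yaw normal 24.846138 [31.5 32.2] [[0.4155 0.2057 0.122 ]
 [0.3769 0.2893 0.122 ]]
edge yaw normal 24.935905 [31.2 32.7] [[0.4139 0.2095 0.122 ]
 [0.3739 0.2953 0.122 ]]
```

```bash
cat >> h.py <<'E'
def U(yaw,el=0):
    y,e=np.radians([yaw,el]);return np.array([np.cos(y)*np.cos(e),np.sin(y)*np.cos(e),np.sin(e)])
MOUTH=np.array([.4558,.2768,.1255]);PY=24.9
E
python3 - <<'E'
from h import *
from rig import robot
R=ori_for(U(-15.45))
g=np.array([.480,-.2858,.039])
q=robot.read_position();
robot.servo_line(q+np.array([0,0,.06]),speed=.2)
robot.goto(g+[0,0,.12],R);print(robot.read_t())
robot.servo_line(g,R,speed=.12);print(robot.read_t(),robot.read_position(),robot.read_force())
robot.move_gripper(0.0);print(robot.read_t(),robot.read_grip_width()*88,robot.read_force(),robot.read_ft_torque(),robot.read_position())
E
```

```text
7.5917
8.7417 [ 0.48057523 -0.28593734  0.03966468] [0.2442476  0.32614618 0.80551774]
9.8667 16.273886363753927 [ 0.09977384 -0.82561518  0.13297537] [-0.0233548  -0.03572612 -0.00714626] [ 0.47999132 -0.28580589  0.03897001]
```

```bash
python3 - <<'E'
from h import *
from rig import robot
import pickle
robot.servo_line([.480,-.2858,.20],speed=.2)
print(robot.read_force(),robot.read_grip_width()*88,robot.read_t())
p=robot.read_position();r=robot.read_tcp_rot();im,dep=robot.grab_frame("wrist")
im2,dep2=robot.grab_frame("scene")
pickle.dump((im,dep,p,r,im2,dep2),open("f3.pkl","wb"))
cv2.imwrite("pics/held.png",cv2.cvtColor(np.hstack([im,cv2.resize(im2[100:300,80:280],(384,384))])[:, :896],cv2.COLOR_RGB2BGR)[:, :800])
u=U(PY,35);R=ori_for(u);print(R)
for s in (.05,.0,-.045,-.09):
    P=MOUTH+(.135+s)*u+.019*R[:,2];print(s,P,robot.ik(P,R))
P=MOUTH+(.135+.05)*u+.019*R[:,2]+[0,0,.09];print(robot.ik(P,R),robot.read_qpos())
E
```

```text
[ 0.21373026  1.24123321 -1.15007096] 16.07735704092096 10.825
[[-0.74300696 -0.42103581  0.52025907]
 [-0.34489235  0.90704401  0.24149622]
 [-0.57357644  0.         -0.81915204]]
0.05 [0.60314121 0.34519351 0.21604775] [ 31.22297299   5.49578908 -49.78984952  91.91964917  -3.6237993
 172.89011437]
0.0 [0.56599086 0.3279489  0.18736893] None
-0.045 [0.53255555 0.31242874 0.16155799] None
-0.09 [0.49912024 0.29690858 0.13574705] None
[  51.04507394    1.28211797  -34.95108952   35.34222989  -25.90792258
 -144.43775785] [-1.06908585e+01  1.08445566e+01 -1.65275495e+01 -2.01651375e-02
 -6.27839006e+01 -9.47576351e+01]
```

View pics/held.png

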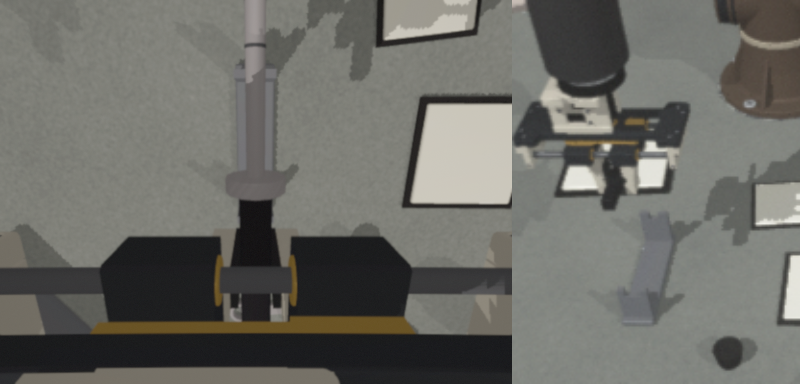

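The picture shows the rod held straight in the jaws, with its collar at (255,185) and the cradle empty. IK fails for the plain tilt. The rod is round, so I can roll the hand about its axis, and I'll scan that roll.

```bash
python3 - <<'E'
from h import *
from rig import robot
from scipy.spatial.transform import Rotation as Ro
u=U(PY,35);R0=ori_for(u)
for f in range(-120,121,10):
    R=Ro.from_rotvec(np.radians(f)*u).as_matrix()@R0
    line=[]
    for s in (.06,.0,-.045,-.09):
        P=MOUTH+(.135+s)*u+.019*R[:,2];q=robot.ik(P,R);line.append(None if q is None else np.round(q).astype(int).tolist())
    print(f,line)
E
```

```text
-120 [[58, 65, -1, 49, -132, 161], [61, 65, -6, 43, -129, 155], [63, 66, -9, 38, -126, 151], [66, 67, -12, 34, -124, 148]]
-110 [[61, 60, -5, 51, -123, 163], [64, 60, -11, 45, -120, 157], [66, 61, -14, 41, -118, 154], [69, 62, -17, 37, -115, 150]]
-100 [[63, 55, -10, 52, -115, 164], [66, 55, -15, 47, -112, 159], [68, 56, -19, 43, -110, 155], [71, 57, -22, 40, -107, 152]]
-90 [[64, 50, -15, 54, -106, 165], [67, 50, -20, 49, -103, 160], [70, 50, -24, 46, -101, 156], [73, 51, -27, 43, -99, 153]]
-80 [[65, 44, -19, 55, -97, 166], [69, 44, -25, 52, -95, 161], [71, 44, -29, 49, -93, 157], [74, 45, -33, 46, -91, 154]]
-70 [[66, 38, -24, 57, -88, 167], [69, 38, -30, 54, -86, 162], [72, 38, -35, 52, -84, 158], [75, 38, -38, 50, -82, 154]]
-60 [[65, 32, -29, 60, -79, 168], [68, 31, -35, 58, -77, 162], [71, 31, -40, 56, -75, 158], [74, 32, -44, 55, -74, 154]]
-50 [[64, 26, -34, 62, -69, 169], [67, 25, -40, 62, -68, 163], [69, 25, -45, 62, -66, 158], [72, 25, -49, 61, -65, 153]]
-40 [[61, 20, -38, 66, -59, 171], [63, 19, -45, 67, -57, 164], [66, 19, -50, 68, -56, 158], [68, 19, -55, 69, -55, 153
[... 882 characters left out ...]
 [[6, 34, 9, -72, -90, -27], [4, 33, 2, -72, -89, -21], [3, 34, -3, -71, -88, -16], [2, 34, -7, -71, -87, -11]]
80 [[4, 40, 13, -76, -99, -26], [3, 40, 6, -74, -98, -19], [2, 40, 2, -73, -98, -14], [2, 41, -3, -72, -97, -9]]
90 [[4, 46, 18, -80, -108, -26], [3, 46, 11, -77, -108, -19], [3, 46, 6, -75, -107, -13], [2, 47, 2, -73, -106, -8]]
100 [[4, 51, 22, -84, -117, -26], [4, 51, 16, -81, -117, -19], [3, 52, 11, -78, -116, -13], [3, 53, 7, -75, -115, -7]]
110 [[5, 56, 27, -90, -125, -28], [5, 57, 20, -85, -125, -20], [5, 57, 16, -81, -125, -14], [5, 58, 12, -78, -124, -8]]
120 [[6, 61, 31, -96, -133, -31], [6, 61, 25, -90, -133, -23], [6, 62, 20, -85, -133, -16], [7, 63, 16, -81, -132, -9]]
```

```bash
cat >> h.py <<'E'
from scipy.spatial.transform import Rotation as Ro
def ins(s,phi=40,mouth=None,yaw=PY,el=35):
    """TCP pose with the tip s beyond the mouth (outside +) on the tube axis"""
    m=MOUTH if mouth is None else mouth
    u=U(yaw,el);R=Ro.from_rotvec(np.radians(phi)*u).as_matrix()@ori_for(u)
    return m+(.135+s)*u+.019*R[:,2],R
E
python3 - <<'E'
from h import *
from rig import robot
import pickle
P,R=ins(.05)
robot.servo_line(P+[0,0,.07],R,speed=.25);print(robot.read_t())
robot.servo_line(P,R,speed=.15)
robot.dwell(.2)
p=robot.read_position();r=robot.read_tcp_rot();im,dep=robot.grab_frame("wrist")
im2,_=robot.grab_frame("scene");im3,_=robot.grab_frame("top")
print(robot.read_t(),p-P,np.abs(r-R).max(),robot.read_force(),robot.read_grip_width()*88)
pickle.dump((im,dep,p,r,im2,im3),open("f4.pkl","wb"))
a=np.hstack([cv2.resize(im,(512,384)),np.vstack([cv2.resize(im2[110:250,270:410],(192,192)),cv2.resize(im3[130:270,110:250],(192,192))])])
cv2.imwrite("pics/pre.png",cv2.cvtColor(a,cv2.COLOR_RGB2BGR))
E
```

```text
13.7083
14.675 [0.00045704 0.00017304 0.00154932] 0.001849952954971923 [-0.16849979 -0.13022648  0.18131512] 15.74538100041404
```

View pics/pre.png

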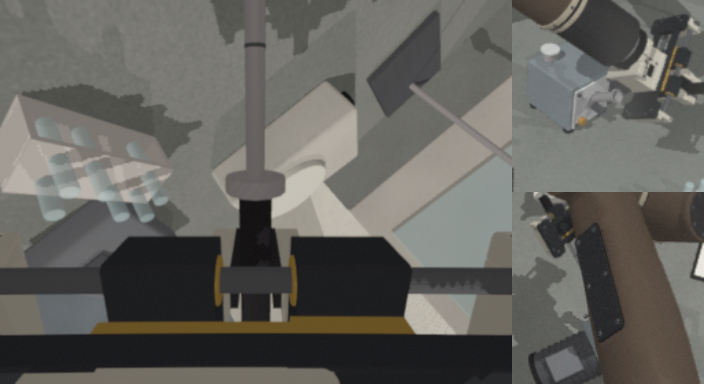

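The wrist view has the rod running straight up at column 255, collar at row 183, tip out of frame. I'll check the rod's pose in the hand against the calibration.

```bash
python3 - <<'E'
from h import *
from rig import robot
import pickle
im,dep,p,r,im2,im3=pickle.load(open("f4.pkl","rb"));ci=robot.camera_info("wrist")
X=np.array([[.045,0,-.019],[.08,0,-.019],[.103,0,-.019],[.12,0,-.019],[.135,0,-.019]])
print(proj(ci,X,np.zeros(3),np.eye(3)))
g=cv2.cvtColor(im,cv2.COLOR_RGB2GRAY).astype(int)
for row in (5,20,60,100,140,160):
    l=g[row,225:285];dd=np.abs(np.diff(l));
    e=np.where(dd>12)[0]+225.5;print(row,e)
cv2.imwrite("pics/rodz.png",cv2.cvtColor(cv2.resize(im[0:200,200:310],None,fx=3,fy=3),cv2.COLOR_RGB2BGR))
ci2=robot.camera_info("scene")
pts3=np.array([MOUTH+.05*U(PY,35),MOUTH]);print("scene pred tip,mouth",proj(ci2,pts3))
cv2.imwrite("pics/scz.png",cv2.cvtColor(cv2.resize(im2[140:220,310:410],None,fx=7,fy=7,interpolation=cv2.INTER_CUBIC),cv2.COLOR_RGB2BGR))
E
```

```text
[[254.88420242 176.74379714]
 [254.92202407 101.87509865]
 [254.94977426  45.51492603]
 [254.9720778   -0.68986371]
 [254.99324162 -45.29091116]]
5 []
20 []
60 [244.5]
100 []
140 [263.5 264.5]
160 [245.5 263.5 264.5]
scene pred tip,mouth [[358.77081789 177.61825743]
 [346.27815053 178.66192087]]
```

View pics/rodz.png

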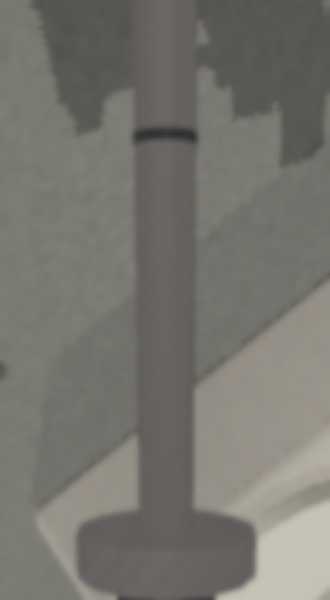

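View pics/scz.png

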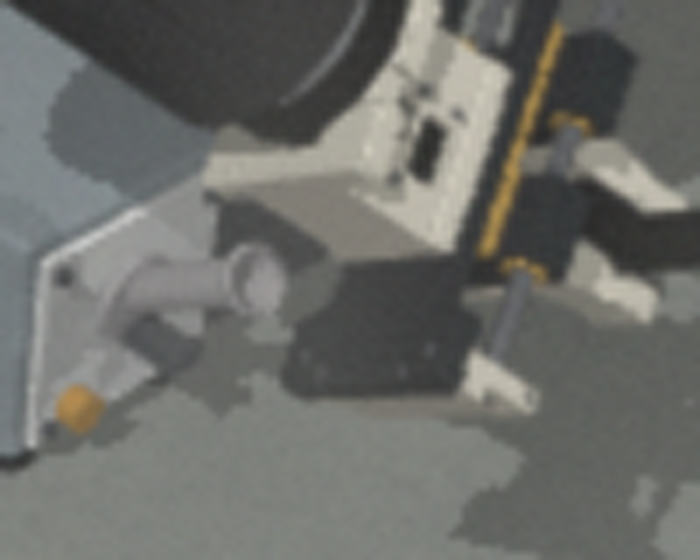

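The ring lands at row 45.0 against 45.5 predicted, and the column matches, so the rod sits in the hand as modelled. Before inserting I'll use depth to check hand-to-pump clearance at full insertion.

```bash
python3 - <<'E'
from h import *
from rig import robot
P1,R=ins(-.09);P0,_=ins(.05);D=P1-P0;print(D)
a=U(PY);b=np.array([-a[1],a[0],0])
for n in("scene","top"):
    im,dep=robot.grab_frame(n);ci=robot.camera_info(n)
    v,u_=np.mgrid[0:384:2,0:512:2];uv=np.c_[u_.ravel(),v.ravel()]
    X=pts(ci,dep,uv);ok=dep[uv[:,1],uv[:,0]]>0;X=X[ok]
    rel=X-np.array([MOUTH[0],MOUTH[1],0]);x=rel@a;y=rel@b;z=X[:,2]
    # arm points: within hand region, above z .14 and not pump
    arm=(z>.17)&(z<.6)&(x>-.35)&(x<.35)&(abs(y)<.45)
    Xs=X[arm]+D;rel=Xs-np.array([MOUTH[0],MOUTH[1],0]);x=rel@a;y=rel@b;z=Xs[:,2]
    over=(x<-.05)&(x>-.22)&(abs(y)<.09)
    print(n,arm.sum(),over.sum(),"min z over case",np.sort(z[over])[:8] if over.any() else None)
    i=np.where(over)[0][np.argsort(z[over])[:5]] if over.any() else []
    for k in i: print(np.round([x[k],y[k],z[k]],3))
E
```

```text
[-0.10402097 -0.04828493 -0.0803007 ]
scene 2881 12 min z over case [0.22498824 0.2262524  0.22829258 0.22891271 0.23011957 0.23337491
 0.23505543 0.2358645 ]
[-0.053 -0.005  0.225]
[-0.057  0.     0.226]
[-0.067  0.011  0.228]
[-0.061  0.003  0.229]
[-0.051 -0.001  0.23 ]
top 863 17 min z over case [0.0914497  0.22379343 0.22645122 0.22690462 0.22765353 0.2298656
 0.2322659  0.23452038]
[-0.053  0.002  0.091]
[-0.057 -0.002  0.224]
[-0.06   0.005  0.226]
[-0.055  0.002  0.227]
[-0.056  0.027  0.228]
```

Clearance is ample: the hand stays at or above z of about 0.22 over the 0.128 m case. Inserting now, watching the force.

```bash
python3 - <<'E'
from h import *
from rig import robot
u=U(PY,35)
f0=np.array(robot.read_force())
def mv(s,v):
    P,R=ins(s);robot.servo_line(P,R,speed=v)
    f=np.array(robot.read_force())-f0
    print(f"s={s*1e3:.0f} ax={f@u:.2f} lat={np.linalg.norm(f-(f@u)*u):.2f} t={robot.read_t():.2f} err={np.round((robot.read_position()-P)*1e3,1)}")
    return f@u,np.linalg.norm(f-(f@u)*u)
for s,v in ((.0,.06),(-.015,.05),(-.03,.05),(-.05,.06),(-.07,.06),(-.082,.05)):
    a,l=mv(s,v)
    if abs(a)>6 or l>8: print("STOP");break
E
```

```text
s=0 ax=0.18 lat=1.14 t=15.76 err=[0.4 0.1 0.3]
s=-15 ax=0.92 lat=0.55 t=16.21 err=[-0.1 -0.1 -0.1]
s=-30 ax=0.76 lat=0.37 t=16.66 err=[-0.1 -0.2 -0.1]
s=-50 ax=0.93 lat=0.80 t=17.14 err=[-0.1 -0.2 -0.1]
s=-70 ax=0.11 lat=1.06 t=17.62 err=[-0.1 -0.2 -0.2]
s=-82 ax=-0.06 lat=1.25 t=18.02 err=[-0.2 -0.2 -0.2]
```

Free sliding with no side load. Now I close on the rim in small steps.

```bash
python3 - <<'E'
from h import *
from rig import robot
u=U(PY,35);f0=None
for k in range(20):
    s=-.083-.001*k
    P,R=ins(s);robot.servo_line(P,R,speed=.01);robot.dwell(.08)
    f=np.array(robot.read_force());
    if f0 is None:f0=f
    d=f-f0;ax=d@u
    print(f"s={s*1e3:.0f} ax={ax:.2f} lat={np.linalg.norm(d-ax*u):.2f} t={robot.read_t():.2f} err_ax={(robot.read_position()-P)@u*1e3:.2f}")
    if ax>7: break
im,_=robot.grab_frame("scene");im2,_=robot.grab_frame("wrist")
print(robot.read_t(),robot.read_grip_width()*88,robot.read_force())
a=np.hstack([im2,cv2.resize(im[140:220,290:350],(288,384))])
cv2.imwrite("pics/ins.png",cv2.cvtColor(a,cv2.COLOR_RGB2BGR))
E
```

```text
s=-83 ax=0.00 lat=0.00 t=18.35 err_ax=0.15
s=-84 ax=0.90 lat=1.00 t=18.68 err_ax=-0.01
s=-85 ax=1.07 lat=0.37 t=19.02 err_ax=-0.02
s=-86 ax=0.53 lat=0.69 t=19.35 err_ax=-0.01
s=-87 ax=1.36 lat=0.42 t=19.68 err_ax=-0.01
s=-88 ax=0.84 lat=1.09 t=20.02 err_ax=0.01
s=-89 ax=3.57 lat=0.82 t=20.35 err_ax=0.65
s=-90 ax=7.31 lat=0.74 t=20.68 err_ax=1.59
20.7833 15.800384480571992 [5.30605114 4.03752765 4.3470919 ]
```

View pics/ins.png

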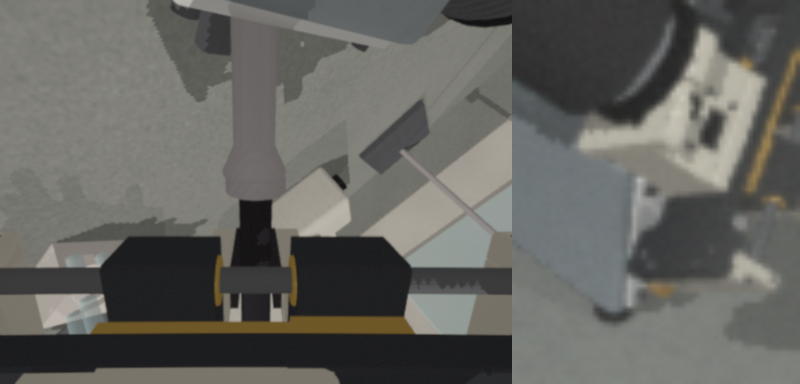

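The collar sits on the rim at (255,185) with no gap. The axial force rose to 7.3 N while the rod stopped advancing, within 2 mm of the expected depth. Now drawing it straight out.

```bash
cat >> h.py <<'E'
TILE=np.array([.5316,-.0338,.008])
def fin(yaw=-15,h=.10,tile=TILE):
    u=U(yaw);R=ori_for(u);return tile+[0,0,h]+.135*u+.019*R[:,2],R
E
python3 - <<'E'
from h import *
from rig import robot
P,R=ins(-.088);robot.dwell(.2);robot.servo_line(P,R,speed=.02)
P,R=ins(.0);robot.servo_line(P,R,speed=.10);print(robot.read_t(),robot.read_force())
P,R=ins(.06);robot.servo_line(P,R,speed=.12);print(robot.read_t(),robot.read_force(),robot.read_grip_width()*88)
P=P+[0,0,.07];robot.servo_line(P,R,speed=.2)
for y in(0,-15,-25):
    F,RF=fin(y);print(y,F,robot.ik(F,RF),robot.ik(F+[0,0,.13],RF))
ci=robot.camera_info("top");im,dep=robot.grab_frame("top");print(robot.read_t())
for n,uv in(("dish",(233,145)),("beaker",(210,115)),("amber",(319,107))):print(n,onplane(ci,uv,.05))
cv2.imwrite("pics/top2.png",cv2.cvtColor(im,cv2.COLOR_RGB2BGR))
E
```

```text
22.2667 [ 0.11908306 -0.17988458 -1.38500143]
22.9167 [-1.0663159   0.37978581 -0.25424255] 15.918926391733072
0 [ 0.6666 -0.0338  0.089 ] [  13.79724487   26.03938115   -9.92928731    0.          -54.03133153
 -103.79724487] [  13.79724487   20.09768378   -0.98005478    0.          -68.92226143
 -103.79724487]
-15 [ 0.66199999 -0.06874057  0.089     ] [  10.82072865   25.88442193  -10.19308958    0.          -53.92248848
 -115.82072865] [  10.82072865   19.92167249   -1.23984898    0.          -68.83847853
 -115.82072865]
-25 [ 0.65395155 -0.09085347  0.089     ] [   8.97864349   25.44952927  -10.93101028    0.          -53.61946045
 -123.97864349] [   8.97864349   19.42761345   -1.96555079    0.          -68.60683576
 -123.97864349]
23.4667
dish [[0.63851221 0.07099528 0.05      ]]
beaker [[0.74376527 0.14930264 0.05      ]]
amber [[ 0.77097619 -0.22560225  0.05      ]]
```

View pics/top2.png

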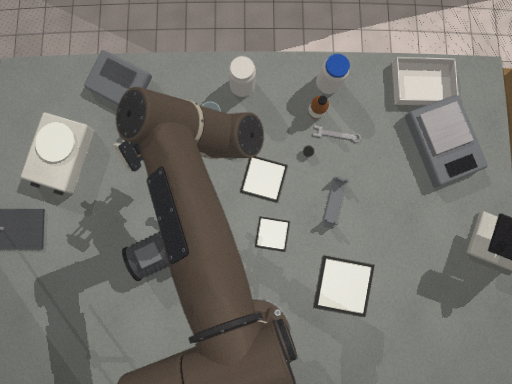

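The top view shows the rod out of the tube and the bystanders unmoved, with the middle tile clear at (264,178). Moving over the tile.

```bash
python3 - <<'E'
from h import *
from rig import robot
import pickle
F,RF=fin(-15)
robot.servo_line(F+[0,0,.13],RF,speed=.2);print(robot.read_t())
robot.servo_line(F,RF,speed=.1);robot.dwell(.4)
p=robot.read_position();r=robot.read_tcp_rot();im,dep=robot.grab_frame("wrist");im2,_=robot.grab_frame("scene");im3,_=robot.grab_frame("top")
print(robot.read_t(),p-F,np.abs(r-RF).max(),robot.read_force(),np.abs(robot.read_qvel()).max(),robot.read_grip_width()*88)
pickle.dump((im,dep,p,r,im2,im3),open("f5.pkl","wb"))
a=np.hstack([im,cv2.resize(im2[180:280,180:255],(288,384),interpolation=cv2.INTER_CUBIC)])
cv2.imwrite("pics/fin.png",cv2.cvtColor(a,cv2.COLOR_RGB2BGR))
cv2.imwrite("pics/fin_s.png",cv2.cvtColor(im2,cv2.COLOR_RGB2BGR));cv2.imwrite("pics/fin_t.png",cv2.cvtColor(im3,cv2.COLOR_RGB2BGR))
E
```

```text
25.8083
27.8083 [4.08565905e-05 9.02484333e-06 1.44807196e-04] 0.0002118376430057829 [ 0.11678539 -0.45755536 -0.76421211] 0.05926108027706799 16.052991001727285
```

View pics/fin.png

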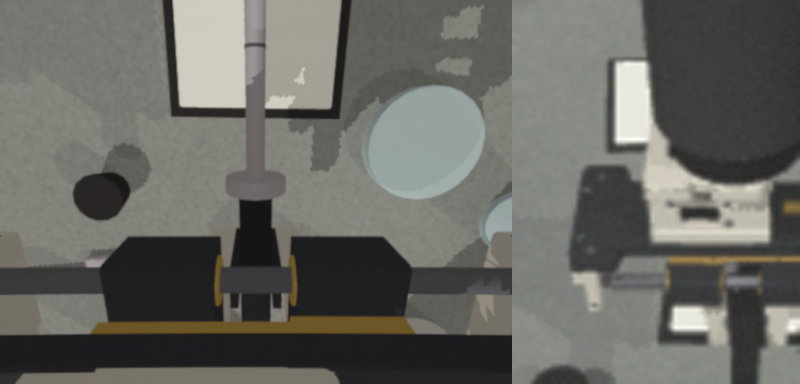

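View pics/fin_s.png

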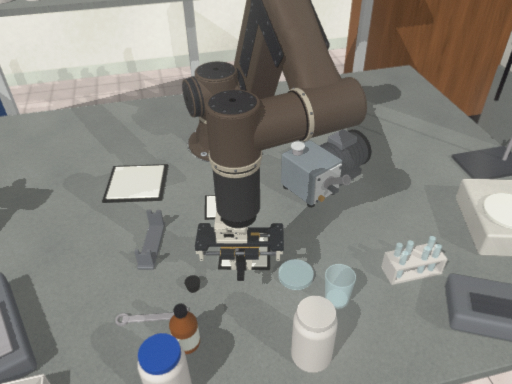

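View pics/fin_t.png

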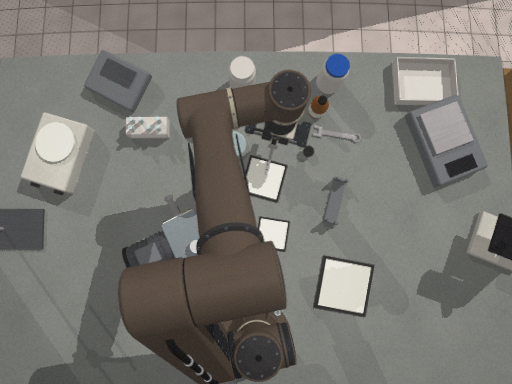

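The wrist view shows the rod over the middle tile, ring at row 45 as before, so it hasn't slipped. The bystanders are in place. One offline check of level and tip position from the saved pictures, then hand in.

```bash
python3 - <<'E'
from h import *
from rig import robot
import pickle
im,dep,p,r,im2,im3=pickle.load(open("f5.pkl","rb"));ci=robot.camera_info("wrist")
uv=np.array([(255,v) for v in range(3,165,4)]);X=pts(ci,dep,uv,p,r)
u=U(-15);t=(X-p)@-u
k=np.polyfit(t,X[:,2],1);print("rod top slope deg",np.degrees(np.arctan(k[0])),"z at tip(top surf)",np.polyval(k,.135),X[:,2].min(),X[:,2].max())
ct=robot.camera_info("top");print("tip pred top px",proj(ct,np.array([p+r[:,0]*.135-r[:,2]*.019])))
print(np.abs(robot.read_qvel()).max(),robot.read_force(),robot.read_t())
E
```

```text
rod top slope deg 0.2770931127672706 z at tip(top surf) 0.11280666193266037 0.11094089814246266 0.11373013825008357
tip pred top px [[265.20352016 173.50262529]]
0.05926108027706799 [ 0.11678539 -0.45755536 -0.76421211] 27.8083
```

```bash
python3 - <<'E'
import cv2
a=cv2.imread("pics/fin_t.png")[120:215,220:330];cv2.imwrite("pics/fin_tz.png",cv2.resize(a,None,fx=6,fy=6,interpolation=cv2.INTER_CUBIC))
E
```

```text
(no output)
```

View pics/fin_tz.png

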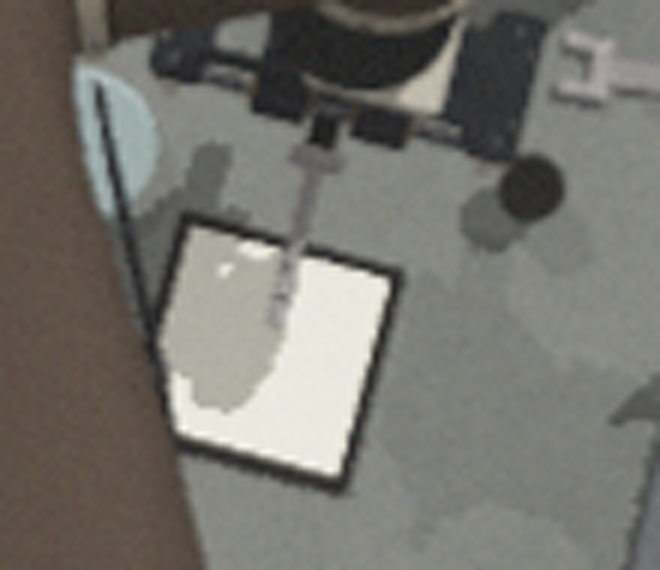

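The zoom shows the tip at (275,325), which is top pixel (265.8,174) against (265.2,173.5) predicted. It is over the middle tile and its axis is about 108 mm above the bench. Handing in.

```bash
python3 - <<'E'
from rig import robot
robot.dwell(.3);print(robot.read_qvel(),robot.read_t());robot.job_done();print(robot.read_t())
E
```

```text
[ 0.02212735  0.04517102 -0.07936258  0.03819282 -0.05141096  0.01031213] 28.1083
the job is handed in; nothing more can be done
the job is handed in; nothing more can be done
```

The job is handed in, at about 28 s of the 48 s limit. I took the gauge rod from its cradle and slid it down the guide tube until the collar stopped on the rim. I then drew it straight out and held it level over the middle-sized white tile.

**Insertion:** The rod slid in freely, with about 1 N of side force. The collar stopped within 2 mm of the expected depth, and I pressed it to 7.3 N. The picture then showed the collar on the rim with no gap. A plain 35° tilt was out of the arm's reach, so I turned the hand 40° about the round rod's axis to insert it.

**Final pose:**
- **Level:** the rod is within 0.3° of level.
- **Tip over the tile:** it shows within 1 pixel of its predicted spot in the top camera.
- **Tip height:** about 10 cm above the tile from the arm's pose, and about 10 cm from the depth picture too.
- **Still and held:** joint speeds were below 0.1°/s, and the rod had not slipped in the grip.
- **Bystanders:** those visible in the last pictures were where they started.

**Disagreement:** The fixed cameras put the tube mouth at 120.5 mm and the wrist camera at 126.5 mm, against 125 mm in the text. I used 125.5 mm.

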